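Wedge the fossil carrier up to the focus index

ROBOT

A 7-joint arm with a two-finger parallel gripper is mounted at the origin on the work surface. World frame = base frame: x ahead of the robot, y to its left, z up, the work surface at z = 0. Lengths are in m, angles in rad, forces in N, time in s.
With the tool pointing down it reaches from about 0.425 to 0.875 m from the base axis. Payload 8.4 kg.
Tool frame: the origin (TCP) lies on the centre line of the jaws, within the pads' length; the fingertips stand 14 mm ahead of it and the grasp point (between the pads) lies 5 mm behind it; z points along the fingers, y is the line along which they close (so a half turn about z gives the same grasp; the last joint's range is limited). The gripper opens to 85 mm and grips with 20 to 120 N. Pads are 22 mm wide; open, the fingers measure 114 mm over their backs; the gripper's body (76 mm by 85 mm) begins 54 mm behind the grasp point. The pads swing forward as they close: fully open they stand 13 mm farther back than shut.
Start: joints at [1.043, 0.333, 0.04, 1.465, -0.013, 1.343, -0.059], TCP at [0.27, -0.591, 0.245] pointing down, gripper open.
Joint ranges: [-2.58, 2.58], [-0.38, 2.09], [-1.3, 1.39], [0.25, 2.4], [-1.5, 4.64], [0.08, 2.09], [-2.65, 2.65]. Speed limits (rad/s): [2.22, 2.22, 2.79, 2.79, 3.14, 3.14, 3.14].

INTERFACE

Orientations are given as [roll, pitch, yaw] about the fixed x, y, z axes, in that order (R = Rz(yaw) Ry(pitch) Rx(roll)).
In Python, from plant import sense, optics, ticket gives the robot as it stands. The module is installed in compiled form; this text tells all that it offers.
- The arm moves only by the tool play_rows, never from a script. Its argument "steps" is a list of rows, each a list of 7 numbers: the closure, from 0 (fully open) to 1 (shut), then the shift along the world's x, y, z normalised to -1 to 1, where 1 is 250 mm, then the turn, a rotation vector about the world's x, y, z normalised to -1 to 1, where 1 is 180 degrees. A call has 1 to 10 rows; each row shifts and turns the commanded pose from where the row before left it; what a row does not reach is not made up. A row lasts 1/12 s, in which the tool goes at most 41.7 mm and 7.16 degrees, less where a joint would pass 70% of its speed; a pose out of reach is approached as far as the arm can. A call with a number of a shift or a turn outside -1 to 1 is refused whole. A call with a gripper value outside its range is refused whole. The fingers move at their own pace and stop on an object; "newtons" is the grip in N (left out, the last holds). Time passes only in rows, so rows that do not move let the fingers close. It gives the time, the measured TCP pose, the force, the opening and the grip force at its end, in the units of the state.
- sense(): the state, without advancing time (a new reading comes with each control period).
- optics.capture(name): name is "side" or "top" or "wrist"; returns a dict with "color" (400x640x3 uint8, red, green, blue), "fovy" (degrees; the focal length in pixels is half the picture's height over the tangent of half this angle, whatever the lens; pixels are square), "cx", "cy" (the principal point, pixels), "T" (4x4, takes a point from camera to world coordinates); the wrist camera has in their place "tool_from_camera" (4x4, takes a point from camera to tool coordinates, whose origin is the TCP and whose axes are the flange's). Camera axes: x right, y down, z forward; pixel columns grow to the right and rows downward; lengths in m; the calibration is good to about 2 mm. A picture is of the moment at which its call begins: read the wrist's pose just before it. There is no depth.
- ticket.hand_in(): hands the job in; it is judged then, once.
Trained networks look in a picture, given as the dict that the camera call returned (one of the last four; its "shot" number tells which), for a name from the list of things; names that differ only in an ending like _2 or _b are one class to them, and where a whole thing is asked for, a point or a joint stands for the part that bears it (a point fixed in the world has none). Each returns a list of dicts, best first, with "confidence" (0 to 1); they miss things now and then, are a little off and sometimes report something else, mostly with a low value. They report only what shows in the picture. A call takes as long as a camera call. They do not tell look-alikes from the thing itself.
- optics.boxes_of(picture, thing): "bbox" ([left, top, width, height] in pixels, round what is visible of it).
- optics.pinpoint(picture, thing): "xy" ([column, row] in pixels: a listed point, or the origin of a listed thing).
The state is a dict: "time": time; "joint_positions": joint angles; "dq": joint speeds; "effort": joint torques, N m; "position": TCP position; "eef_rot": TCP orientation; "ft_force": force on the tool from outside, world axes, zero at the start; "ft_torque": the same for the moment, N m; "width": finger opening in m; "gripper_force": force on a finger pad.
Only numpy, scipy, OpenCV 4.12 (cv2) and the standard library are available. Lean on these libraries where they do the work, as an engineer would, in place of code of your own. Each camera call takes 0.05 s, during which the arm holds its last target. There are 200 camera calls.

TASK

Draw the long tapered wedge out of its bay in the plywood rack and slide it along the bench, thin end first, under the front lip of the aluminium fossil carrier until the carrier's pointer bar is level with the index bar on the post beside it. Let go and leave the wedge lying there flat, holding the carrier up. Leave the index as it is set, and leave the square wooden block, the jar and the brush where they are.

Things in the scene. Friction and masses are not known exactly. Their poses are not given: they have to be found in the camera images.
- wedge_center (a point): Pale wooden wedge 195 mm long, 40 wide (sides flat and parallel), loose, flat on its base, in either rack bay. Point: mid-length, mid-width, 17.5 above its base; +x to the thin end (nose), z up. Nose face 97.5 ahead, 5 high; top slopes up 1 in 5 for 150, then a level tail 45 long, 35 high. At first about 85 of the nose end sticks out; the tail is under the rack roof, out of reach. 0.17 kg.
- rack_front (a point): Fixed plywood rack, 214 mm wide: two bays side by side, each 86 wide, 48 high, 110 deep, closed behind, under one roof (top 58 above the bench), no floor: things in it lie on the bench. Point: middle of the open front, 29 above the bench; +x straight out of the front, bay middles 50 to either side in y.
- spacer_center (a point): Square-ended pale wooden block, 150 x 40 x 35 mm, loose, in the other bay with about 40 mm of it sticking out; not used, stays there. The point is its centre, x along its length.
- lift: Specimen lift, fixed on the bench. Origin on the bench under the carrier's middle; +x is the way the wedge goes in, z up. Two steel feet 10 mm high run along x from -50 to 120, at 55 to 115 either side in y, with a bar behind at x 120 to 145; bare bench between the feet. Guide rods and index post reach 120 high.
- entry (a point): Lowest point of the carrier's front lip when the carrier is fully down, 10 mm above the bench, in the middle of its 120 mm width (this point stays with the fixed lift). +x is the direction in which the wedge goes in. The lip is a round bar of 12 mm diameter along y.
- carrier (a joint): Height of the carrier above its lowest position, m (0 to 0.035). Aluminium plate 105 x 120 mm with a fossil slab (top 46 mm above the bench when down), slides freely up and down two rods without tilting, about 0.4 kg, sinks back if not held up. A wedge under its lip stays by friction when let go.
- pointer (a point): Centre of the outer part of the pointer bar on the carrier: a flat bar 4 mm thick, 20 mm wide, sticking out level to the lift's +y side. 50 mm above the bench when the carrier is down; rises with it.
- index_bar (a point): Centre of the index bar: a flat bar 4 mm thick on a collar on the post, side by side with the pointer bar (25 mm farther along the lift's +x). Already set to the wanted height, 9 to 20 mm above the pointer's lowest position; held by friction, can be knocked out of setting.
- jar: Amber jar, 60 mm diameter, 85 mm high, origin at the middle of its underside; a bystander.
- brush: Brush with handle, 180 mm long, lying on the bench; a bystander.
Mind the look-alikes: they are no part of the job. Leave any red or yellow look-alike of the part that bears wedge_center alone.

How it is judged:
By the outcome, as a careful person would: the job done as asked, in the order asked, and still so for the second after the job is handed in, with the robot touching nothing.
It also fails if it takes over 46 s, if anything falls off the work surface, if the arm or the gripper's body presses on something with over 40 N, if the wrist force passes 120 N, or if a joint passes its speed limit or range.

## Working session

There is one attempt and no reset: what is moved stays moved. The work goes in short steps, Python scripts to look and compute and a tool call to move; the robot and the scene stay as the last step left them, time stands still between calls to the robot, and variables do not carry over. Pictures are saved under pics/ and viewed, at most 10 in all, crops included, and the job is handed in when it is done.

Besides the shell and the picture viewer there is one more tool, called after ">>>" as a command line: name --pt "numbers of a row" for each row, then --argument value for the rest. play_rows: Moves the arm, as the interface text tells. Its arguments: {"type":"object","properties":{"steps":{"type":"array","items":{"type":"array","items":{"type":"number"}}},"newtons":{"type":"number"}},"required":["steps"]}

```bash
mkdir -p pics; cat > h.py <<'E'
import numpy as np, cv2
from plant import sense, optics, ticket
from scipy.spatial.transform import Rotation as R
def K(p):
    f=200/np.tan(np.radians(p["fovy"])/2); return f,p["cx"],p["cy"]
def camT(p,s=None):
    if "T" in p: return np.array(p["T"])
    T=np.eye(4);T[:3,3]=s["position"];T[:3,:3]=R.from_euler('xyz',s["eef_rot"]).as_matrix()
    return T@np.array(p["tool_from_camera"])
def onz(p,xy,z,s=None):
    f,cx,cy=K(p);T=camT(p,s);d=T[:3,:3]@np.array([(xy[0]-cx)/f,(xy[1]-cy)/f,1]);o=T[:3,3]
    return o+d*(z-o[2])/d[2]
def proj(p,X,s=None):
    f,cx,cy=K(p);q=np.linalg.inv(camT(p,s))@np.append(X,1);return np.array([cx+f*q[0]/q[2],cy+f*q[1]/q[2]])
def tri(obs):
    A=np.zeros((3,3));b=np.zeros(3)
    for p,xy,s in obs:
        f,cx,cy=K(p);T=camT(p,s);d=T[:3,:3]@np.array([(xy[0]-cx)/f,(xy[1]-cy)/f,1]);d/=np.linalg.norm(d)
        M=np.eye(3)-np.outer(d,d);A+=M;b+=M@T[:3,3]
    return np.linalg.solve(A,b)
def save(p,n,roi=None,k=1):
    im=p["color"][:,:,::-1]
    if roi: x,y,w,h=roi; im=im[y:y+h,x:x+w]
    cv2.imwrite("pics/"+n+".png",cv2.resize(im,None,fx=k,fy=k,interpolation=cv2.INTER_CUBIC))
E
python3 - <<'E'
from h import *
s=sense();print({k:np.round(s[k],3) for k in("time","position","eef_rot","width")})
ps={}
for c in("top","side"):
    p=optics.capture(c);ps[c]=p;save(p,c+"0")
    print(c,p["fovy"],np.round(camT(p)[:3,3],2))
    for t in("wedge_center","rack_front","spacer_center","lift","entry","pointer","index_bar","jar","brush"):
        z={"wedge_center":.0175,"rack_front":.029,"spacer_center":.0175,"lift":0,"entry":.01,"pointer":.05,"index_bar":.064,"jar":0,"brush":.01}[t]
        for d in optics.pinpoint(p,t)[:3]:
            print(t,round(d["confidence"],2),np.round(d["xy"],1),np.round(onz(p,d["xy"],z),3))
E
```

```text
{'time': np.float64(0.0), 'position': array([ 0.27 , -0.591,  0.244]), 'eef_rot': array([-3.14 ,  0.   ,  0.429]), 'width': np.float64(0.085)}
top 49.08883396430599 [0.43 0.07 1.09]
wedge_center 0.9 [194.5 323.1] [0.241 0.364 0.018]
wedge_center 0.63 [291.7 262. ] [0.391 0.137 0.018]
wedge_center 0.59 [221.4 179.6] [0.588 0.317 0.018]
rack_front 0.63 [225.7 202.1] [0.531 0.301 0.029]
spacer_center 0.55 [217.1 224.2] [0.478 0.322 0.018]
lift 0.7 [443.5 189.1] [ 0.579 -0.236  0.   ]
entry 0.63 [426.8 191.5] [ 0.571 -0.192  0.01 ]
entry 0.26 [422.6 143.7] [ 0.691 -0.181  0.01 ]
pointer 0.71 [421.7 146.5] [ 0.675 -0.17   0.05 ]
index_bar 0.79 [435.  139.3] [ 0.689 -0.198  0.064]
index_bar 0.55 [225.  180.4] [0.579 0.297 0.064]
jar 0.81 [273.9 100.7] [0.797 0.196 0.   ]
brush 0.97 [344.4 111.3] [0.77  0.016 0.01 ]
side 54.86480956996061 [0.01 0.59 0.56]
wedge_center 0.72 [334.3 265.4] [0.383 0.136 0.017]
wedge_center 0.71 [294.6 389.7] [0.243 0.373 0.017]
wedge_center 0.53 [370.8 177.3] [ 0.557 -0.204  0.017]
rack_front 0.82 [226.1 261.4] [0.532 0.296 0.029]
lift 0.97 [369.6 179.4] [ 0.57  -0.217  0.   ]
entry 0.94 [362.  182.7] [ 0.563 -0.173  0.01 ]
pointer 0.62 [332.  154.1] [ 0.687 -0.18   0.05 ]
pointer 0.19 [203.7 202.9] [0.716 0.232 0.05 ]
index_bar 0.52 [334.3 148.9] [ 0.687 -0.189  0.064]
jar 0.55 [207.5 201.5] [0.784 0.187 0.   ]
brush 0.69 [260.3 177. ] [0.778 0.017 0.01 ]
```

View pics/top0.png

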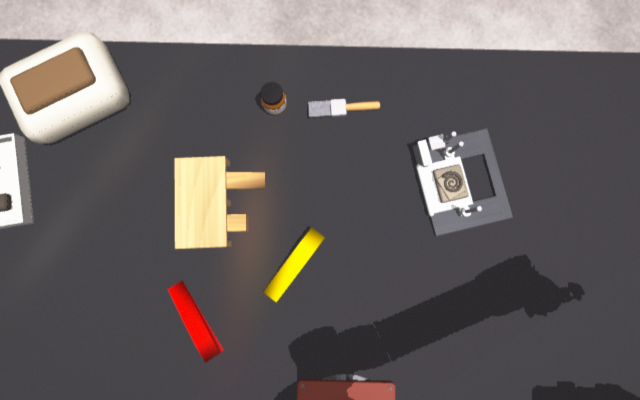

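View pics/side0.png

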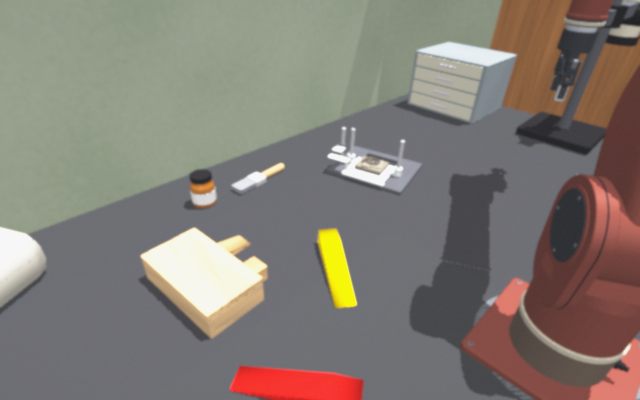

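The top picture shows three wedge-like things: a red one at (195,322), a yellow one at (295,264), and a pale one sticking out of the rack at (228–265,180). The square spacer is at (237,222). The pale sloped one with the longer overhang, in the rack's upper bay, fits the description; red and yellow are the look-alikes. The lift is at (450,185) and its entry faces left. I'll confirm in a crop.

```bash
python3 - <<'E'
from h import *
p=optics.capture("top")
a=cv2.resize(p["color"][150:260,165:285,::-1],None,fx=3.2,fy=3.2,interpolation=cv2.INTER_CUBIC)
b=cv2.resize(p["color"][120:245,395:520,::-1],None,fx=3.2,fy=3.2,interpolation=cv2.INTER_CUBIC)
H=max(a.shape[0],b.shape[0])
pad=lambda i:cv2.copyMakeBorder(i,0,H-i.shape[0],0,5,cv2.BORDER_CONSTANT)
cv2.imwrite("pics/crop.png",np.hstack([pad(a),pad(b)]))
E
```

```text
(no output)
```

View pics/crop.png

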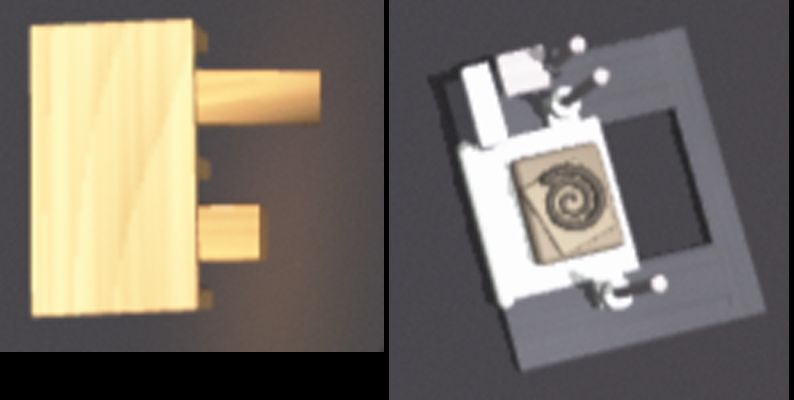

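>>> play_rows --pt "0 0.08 0.13 0 0 0 0.036" --pt "0 0.08 0.14 0 0 0 0.036" --pt "0 0.08 0.14 0 0 0 0.036" --pt "0 0.08 0.14 0 0 0 0.036" --pt "0 0.08 0.14 0 0 0 0.036" --pt "0 0.08 0.14 0 0 0 0.036" --pt "0 0.08 0.14 0 0 0 0.036" --pt "0 0.08 0.14 0 0 0 0.036" --pt "0 0.08 0.14 0 0 0 0.036" --pt "0 0.08 0.14 0 0 0 0.036"

```text
time: 1.88
position: [0.4709, -0.2418, 0.2457]
eef_rot: [3.141, 0.001, 1.565]
ft_force: [1.6, -0.4, -0.1]
width: 0.0853
gripper_force: 0.0
```

The crop confirms it. The upper bay holds the wedge, shaded darker toward its nose at top-picture px (265,180). The lower bay holds the square spacer. On the lift, the white pointer bar is at px (421,152) and the paler index bar at px (437,142), with the lip edge running from (419,166) to (436,214).

```bash
python3 - <<'E'
from h import *
s=sense();p=optics.capture("wrist");save(p,"w1")
print(np.round(s["position"],3))
for t,z in(("entry",.01),("pointer",.05),("lift",0),("index_bar",.064)):
    for d in optics.pinpoint(p,t)[:2]: print(t,round(d["confidence"],2),np.round(d["xy"],1),np.round(onz(p,d["xy"],z,s),3))
q=optics.capture("top")
a=onz(q,(265,180.3),.005);print("nose",a.round(4),"root",onz(q,(226.5,180.3),.02).round(4))
im=cv2.cvtColor(q["color"],cv2.COLOR_RGB2HSV)[165:196,229:270]
m=cv2.inRange(im,(8,60,90),(30,255,255));
n,l,st,ce=cv2.connectedComponentsWithStats(m);i=1+np.argmax(st[1:,4])
print(st[i]+[229,165,0,0,0]); 
cs=np.arange(3,33);ys=[np.where(l[:,c]==i)[0].mean()+165 for c in cs]
k=np.polyfit(cs+229,ys,1);print("slope",k[0], "nose row",np.polyval(k,264))
for L,M in(((419,166),(436,214)),):
    A=onz(q,L,.02);B=onz(q,M,.02);d=B-A;print("lip",A.round(3),B.round(3),"inserting yaw",np.degrees(np.arctan2(d[1],d[0]))+90-0)
E
```

```text
[ 0.471 -0.242  0.246]
entry 0.68 [412.7 113.4] [ 0.575 -0.185  0.01 ]
entry 0.28 [415.6 155. ] [ 0.582 -0.23   0.01 ]
pointer 0.78 [535.6  99.8] [ 0.679 -0.17   0.05 ]
pointer 0.16 [414.6 155.2] [ 0.569 -0.223  0.05 ]
lift 0.7 [416.6 157.9] [ 0.587 -0.236  0.   ]
index_bar 0.65 [543.7 131.7] [ 0.684 -0.199  0.064]
nose [0.5903 0.2107 0.005 ] root [0.5859 0.3035 0.02  ]
[229 171  37  19 696]
slope 0.0006674082313689251 nose row 180.01167964404897
lip [ 0.632 -0.17   0.02 ] [ 0.515 -0.211  0.02 ] inserting yaw -70.71962063962843
```

View pics/w1.png

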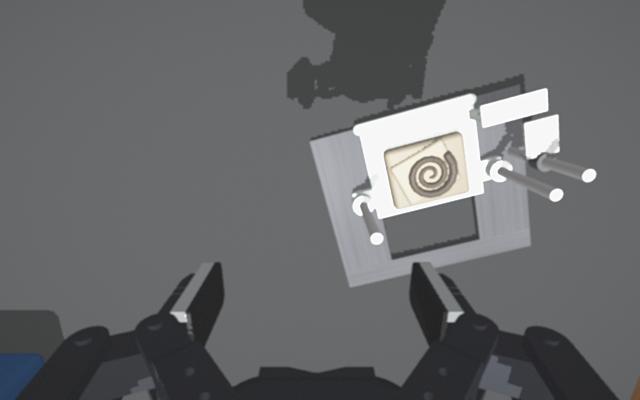

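Wrist picture: the lip runs from (357,132) to (474,98), the feet's front edge from (311,140) to (523,76), and the back bar's outer edge from (350,287) to (530,245). The pointer bar is at (515,107) and the index bar at (542,135).

```bash
python3 - <<'E'
from h import *
s=sense();p=optics.capture("wrist")
g=lambda a,z:onz(p,a,z,s)
def yaw(a,b):return np.degrees(np.arctan2(b[1]-a[1],b[0]-a[0]))
F1,F2,B1,B2=[g(x,.01) for x in((311,140),(523,76),(350,287),(530,245))]
print(F1,F2,B1,B2,"\n",yaw(F1,F2)-90,yaw(B1,B2)-90,yaw(F1,B1),yaw(F2,B2),np.linalg.norm(F2-F1),np.linalg.norm(B1-F1))
L1,L2=g((357,130),.016),g((474,98),.016);print("lip",L1,L2,yaw(L1,L2)-90,np.linalg.norm(L2-L1),(L1+L2)/2)
C=(F1+F2+B1+B2)/4
y=np.radians(yaw(F1,F2)-90);u=np.array([np.cos(y),np.sin(y),0]);print("origin from frame",C-0.0475*u,u)
E
```

```text
[ 0.46371266 -0.21561277  0.01      ] [ 0.68616483 -0.152385    0.01      ] [ 0.51043469 -0.40498892  0.01      ] [ 0.73126096 -0.34806337  0.01      ] 
 -74.13321448348873 -75.54476004985939 -76.14101016246035 -77.02218100411599 0.2312633162513175 0.19505453710682688
lip [ 0.51367663 -0.20473263  0.016     ] [ 0.63533589 -0.17346544  0.016     ] -75.58656697820243 0.1256129418068743 [ 0.57450626 -0.18909904  0.016     ]
origin from frame [ 0.58490671 -0.23457227  0.01      ] [ 0.27340165 -0.96189996  0.        ]
```

>>> play_rows --pt "0 0.06 0.15 -0.02 0 0 0" --pt "0 0.06 0.16 -0.02 0 0 0" --pt "0 0.06 0.16 -0.02 0 0 0" --pt "0 0.06 0.16 -0.02 0 0 0" --pt "0 0.06 0.16 -0.02 0 0 0" --pt "0 0.06 0.16 -0.02 0 0 0" --pt "0 0.06 0.16 -0.02 0 0 0" --pt "0 0.05 0.16 -0.02 0 0 0" --pt "0 0 0.16 0 0 0 0" --pt "0 0 0.16 0 0 0 0"

```text
time: 3.07
position: [0.5853, 0.1458, 0.2055]
eef_rot: [-3.141, 0.0, 1.556]
ft_force: [0.6, -0.0, -0.6]
width: 0.0853
gripper_force: 0.0
```

```bash
python3 - <<'E'
from h import *
s=sense();p=optics.capture("wrist");save(p,"w2");print(s["position"],s["eef_rot"])
for t,z in(("wedge_center",.0175),("rack_front",.029)):
    for d in optics.pinpoint(p,t)[:2]: print(t,round(d["confidence"],2),np.round(d["xy"],1),np.round(onz(p,d["xy"],z,s),3))
for d in optics.boxes_of(p,"wedge_center")[:2]:
    b=d["bbox"];print(b,d["confidence"])
E
```

```text
[0.58532321 0.14581487 0.20553835] [-3.14065165e+00  2.70069879e-04  1.55599698e+00]
wedge_center 0.96 [118.7 191.8] [0.384 0.133 0.018]
rack_front 0.91 [247.1   3.6] [0.53  0.295 0.029]
[287.3, 0.5, 56.5, 110.5] 0.68
[30.9, 116.5, 189.0, 148.9] 0.61
```

View pics/w2.png

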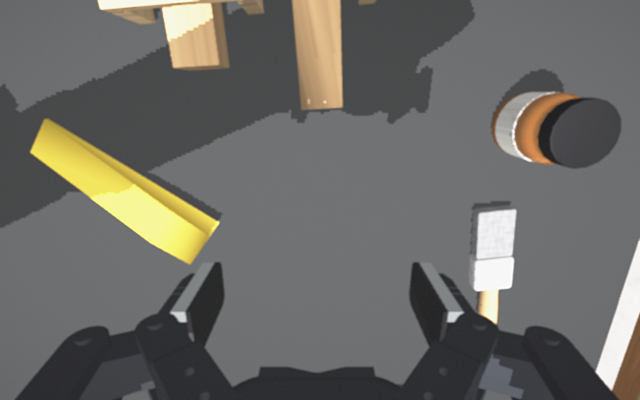

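Wrist picture: the pale wedge's nose has its corners at (301,109) and (342,108), with its sides running up to (293,3) and (341,3). The spacer is at (195,35), and yellow is well aside at (125,190).

```bash
python3 - <<'E'
from h import *
s=sense();p=optics.capture("wrist")
for a,z in(((301,109),.0),((342,107),.0),((300,103),.005),((342,102),.005),((293,3),.02),((341,3),.02)): print(onz(p,a,z,s).round(4))
q=optics.capture("side")
print(onz(q,(0,0),0)[:1])
E
```

```text
[0.5699 0.2098 0.    ]
[0.6104 0.2113 0.    ]
[0.5693 0.2157 0.005 ]
[0.61   0.2162 0.005 ]
[0.5663 0.2974 0.02  ]
[0.6069 0.2969 0.02  ]
[5.48586779]
```

>>> play_rows --pt "0 0.003 0.121 -0.08 0 0 0.009" --pt "0 0.003 0.121 -0.08 0 0 0.009" --pt "0 0.003 0.121 -0.08 0 0 0" --pt "0 0.003 0.121 -0.08 0 0 0" --pt "0 0 0 -0.1 0 0 0" --pt "0 0 0 -0.1 0 0 0" --pt "0 0 0 -0.1 0 0 0" --pt "0 0 0 -0.08 0 0 0" --pt "0 0 0 0 0 0 0"

```text
time: 4.12
position: [0.5863, 0.2627, 0.0267]
eef_rot: [-3.136, 0.004, 1.613]
ft_force: [-1.5, -0.3, -0.5]
width: 0.0854
gripper_force: 0.0
```

>>> play_rows --newtons 40 --pt "0 0.004 0 -0.035 0 0 0" --pt "0.4 0 0 0 0 0 0" --pt "1 0 0 0 0 0 0" --pt "1 0 0 0 0 0 0" --pt "1 0 0 0 0 0 0" --pt "1 0 0 0 0 0 0" --pt "1 0 0 0 0 0 0" --pt "1 0 0 0 0 0 0"

```text
time: 4.78
position: [0.5896, 0.2671, 0.0241]
eef_rot: [3.14, -0.0, 1.616]
ft_force: [-0.5, -2.4, 5.8]
width: 0.0382
gripper_force: 40.1
```

>>> play_rows --pt "1 0.002 -0.04 0 0 0 0" --pt "1 0.003 -0.08 0 0 0 0" --pt "1 0.003 -0.08 0 0 0 0" --pt "1 0.003 -0.08 0 0 0 0" --pt "1 0.003 -0.08 0 0 0 0" --pt "1 0.003 -0.08 0 0 0 0" --pt "1 0.003 -0.08 0 0 0 0" --pt "1 0.003 -0.08 0 0 0 0" --pt "1 0 -0.08 0 0 0 0" --pt "1 0 0 0 0 0 0"

```text
time: 5.62
position: [0.596, 0.0923, 0.0241]
eef_rot: [3.139, 0.002, 1.612]
ft_force: [-0.2, -5.6, 8.2]
width: 0.0387
gripper_force: 41.3
```

>>> play_rows --pt "0 0 0 0 0 0 0" --pt "0 0 0 0 0 0 0" --pt "0 0 0 0 0 0 0" --pt "0 0 0 0 0 0 0" --pt "0 -0.004 0.1 0 0 0 0" --pt "0 -0.005 0.12 0 0 0 0" --pt "0 -0.005 0.12 0 0 0 0" --pt "0 -0.004 0.12 0 0 0 0" --pt "0 0 0 0 0 0 0"

```text
time: 6.37
position: [0.5879, 0.2205, 0.023]
eef_rot: [-3.142, -0.005, 1.625]
ft_force: [-0.9, 0.9, 0.2]
width: 0.0854
gripper_force: 0.0
```

```bash
python3 - <<'E'
from h import *
s=sense();p=optics.capture("top");save(p,"t3",(200,130,320,130),2.5)
print(s["position"])
q=p["color"];im=cv2.cvtColor(q,cv2.COLOR_RGB2HSV)
print(optics.boxes_of(p,"wedge_center")[:3])
E
```

```text
[0.58788921 0.22054947 0.02303715]
[{'bbox': [262.2, 275.3, 22.8, 28.0], 'confidence': 0.89}, {'bbox': [291.4, 172.6, 42.8, 16.4], 'confidence': 0.85}, {'bbox': [170.0, 280.6, 54.7, 82.1], 'confidence': 0.63}]
```

View pics/t3.png

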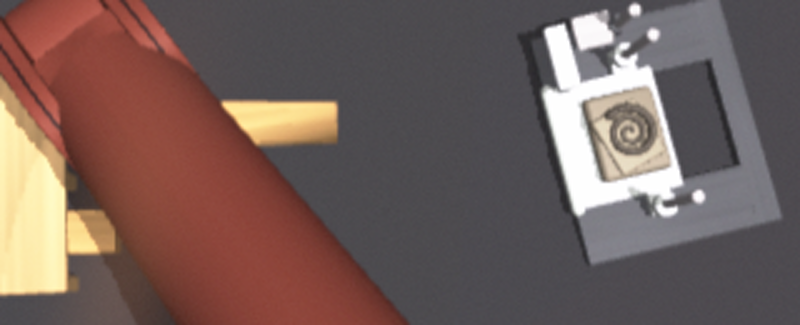

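The wedge is fully out, with its nose at full-frame px (335,179), which matches the expected y≈0.037. Now I'll grip the tail.

>>> play_rows --newtons 60 --pt "0 0.004 -0.032 0 0 0 0" --pt "0 0 0 0 0 0 0" --pt "1 0 0 0 0 0 0" --pt "1 0 0 0 0 0 0" --pt "1 0 0 0 0 0 0" --pt "1 0 0 0 0 0 0" --pt "1 0 0 0 0 0 0" --pt "1 0 0 0 0 0 0"

```text
time: 7.13
position: [0.5913, 0.2039, 0.0229]
eef_rot: [3.141, -0.0, 1.616]
ft_force: [-0.6, -0.3, 2.8]
width: 0.039
gripper_force: 61.8
```

>>> play_rows --pt "1 -0.02 -0.06 0 0 0 0.0065" --pt "1 -0.033 -0.1 0 0 0 0.0065" --pt "1 -0.033 -0.1 0 0 0 0.0065" --pt "1 -0.033 -0.1 0 0 0 0.0065" --pt "1 -0.033 -0.1 0 0 0 0.0065" --pt "1 -0.033 -0.1 0 0 0 0.0065" --pt "1 -0.033 -0.1 0 0 0 0.0065" --pt "1 -0.03 -0.08 0 0 0 0.0065" --pt "1 -0.01 -0.04 0 0 0 0.0065" --pt "1 0 0 0 0 0 0.0065"

```text
time: 7.97
position: [0.5261, 0.006, 0.0228]
eef_rot: [-3.141, 0.001, 1.818]
ft_force: [-0.3, -2.5, 0.8]
width: 0.0387
gripper_force: 61.5
```

```bash
python3 - <<'E'
from h import *
s=sense();p=optics.capture("wrist");save(p,"w4")
print(s["position"],s["eef_rot"],s["ft_force"],s["width"])
for t,z in(("entry",.01),("pointer",.05),("index_bar",.064)):
    for d in optics.pinpoint(p,t)[:1]: print(t,round(d["confidence"],2),np.round(d["xy"],1),np.round(onz(p,d["xy"],z,s),3))
E
```

```text
[0.52614228 0.0060314  0.02281134] [-3.14120084e+00  1.36687522e-03  1.81826776e+00] [-0.29451969 -2.48321797  0.82314376] 0.03871461752859618
```

View pics/w4.png

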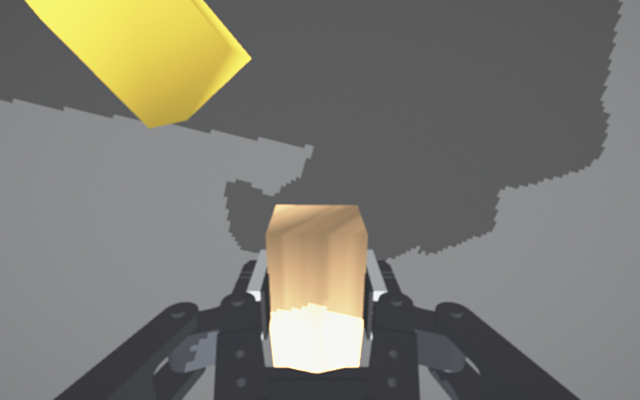

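The wrist picture shows the wedge's tail square between the pads at (317,290), with yellow clear. The lift isn't in view, so I'll check alignment from the top camera.

```bash
python3 - <<'E'
from h import *
s=sense();p=optics.capture("top");save(p,"t5",(300,110,220,140),3.6)
for t,z in(("entry",.01),("pointer",.05),("index_bar",.064)):
    for d in optics.pinpoint(p,t)[:1]: print(t,round(d["confidence"],2),np.round(d["xy"],1),np.round(onz(p,d["xy"],z),3))
E
```

```text
entry 0.7 [424.3 191. ] [ 0.572 -0.185  0.01 ]
pointer 0.7 [421.2 145.1] [ 0.678 -0.169  0.05 ]
index_bar 0.62 [435.5 140.1] [ 0.688 -0.2    0.064]
```

View pics/t5.png

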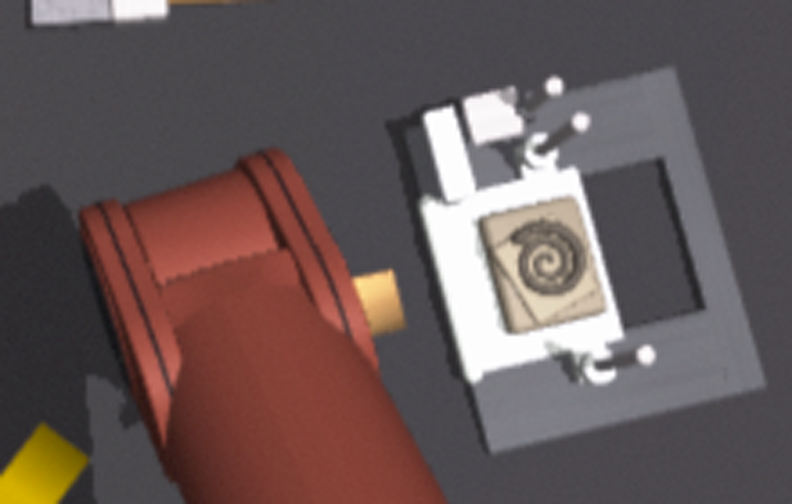

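The nose is at px (411,193). Its edge is parallel to the lip, whose centre is px (425,190), so the wedge is aligned and about 32 mm short of the lip. I'll push it in to the low end of the range.

>>> play_rows --pt "1 0.012 -0.0465 0 0 0 0" --pt "1 0.012 -0.0465 0 0 0 0" --pt "1 0.012 -0.0465 0 0 0 0" --pt "1 0.012 -0.0465 0 0 0 0" --pt "1 0.012 -0.0465 0 0 0 0" --pt "1 0.012 -0.0465 0 0 0 0" --pt "1 0.012 -0.0465 0 0 0 0" --pt "1 0.012 -0.0465 0 0 0 0" --pt "1 0 0 0 0 0 0"

```text
time: 9.12
position: [0.5516, -0.0841, 0.0228]
eef_rot: [3.14, -0.002, 1.821]
ft_force: [1.1, 1.6, 5.4]
width: 0.0393
gripper_force: 62.1
```

```bash
cat > m.py <<'E'
from h import *
s=sense();print(s["time"],s["position"].round(4) if hasattr(s["position"],"round") else s["position"],np.round(s["ft_force"],1))
pt=optics.capture("top");ps=optics.capture("side")
for t in("pointer","index_bar"):
    try:
        a=optics.pinpoint(pt,t)[0];b=optics.pinpoint(ps,t)[0];print(t,np.round(a["xy"],1),np.round(b["xy"],1),tri([(pt,a["xy"],None),(ps,b["xy"],None)]).round(4))
    except IndexError: print(t,"missing")
cv2.imwrite("pics/"+__import__("sys").argv[1]+".png",np.hstack([cv2.resize(ps["color"][130:185,315:385,::-1],None,fx=5.7,fy=5.7,interpolation=cv2.INTER_CUBIC),cv2.resize(pt["color"][125:180,405:475,::-1],None,fx=5.7,fy=5.7,interpolation=cv2.INTER_CUBIC)]))
E
python3 m.py m1
```

```text
9.1167 [ 0.5516 -0.0841  0.0228] [1.1 1.6 5.4]
pointer missing
index_bar missing
```

View pics/m1.png

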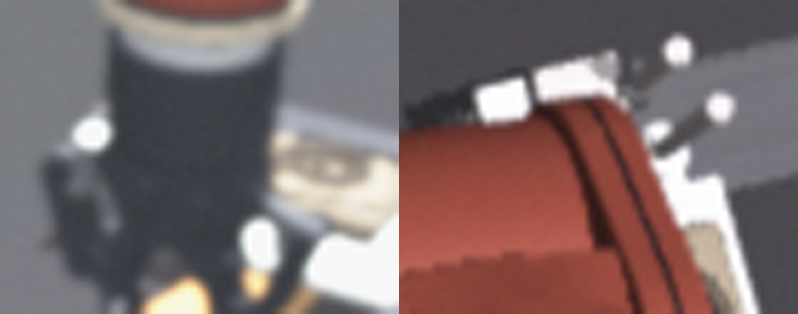

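The arm hides the bars here. I'll let go with the wedge holding the carrier low, then measure the height difference from close by with the wrist camera in two views.

>>> play_rows --pt "0 0 0 0 0 0 0" --pt "0 0 0 0 0 0 0" --pt "0 0 0 0 0 0 0" --pt "0 0 0 0.1 0 0 0" --pt "0 0 0 0.15 0 0 0" --pt "0 0 0 0.15 0 0 0" --pt "0 0 0 0.15 0 0 0" --pt "0 0 0 0.15 0 0 0" --pt "0 0.1 -0.17 0 0 0 0" --pt "0 0.1 -0.17 0 0 0 0"

```text
time: 10.25
position: [0.5944, -0.1552, 0.2015]
eef_rot: [3.137, 0.004, 1.824]
ft_force: [1.1, -0.3, -0.5]
width: 0.0853
gripper_force: 0.0
```

>>> play_rows --pt "0 0 0 0 0 0 0" --pt "0 0 0 0 0 0 0"

```text
time: 10.42
position: [0.5925, -0.1589, 0.1964]
eef_rot: [-3.14, -0.001, 1.816]
ft_force: [-0.1, 1.0, -0.3]
width: 0.0853
gripper_force: 0.0
```

```bash
cat > v.py <<'E'
from h import *
import sys,pickle
n=sys.argv[1];s=sense();p=optics.capture("wrist")
pickle.dump(({k:np.array(s[k]) for k in("position","eef_rot")},{k:v for k,v in p.items()}),open(n+".pkl","wb"))
print(s["time"],np.round(s["position"],4),np.round(s["dq"],3).max(),camT(p,s)[:3,3].round(3),camT(p,s)[:3,2].round(2))
for t in("pointer","index_bar","entry","carrier"):
    print(t,[(np.round(d["xy"],1),round(d["confidence"],2)) for d in optics.pinpoint(p,t)[:2]],[np.round(d["bbox"],1) for d in optics.boxes_of(p,t)[:1]])
print(np.round(proj(p,[.678,-.17,.06],s)))
E
python3 v.py A
```

```text
10.4167 [ 0.5925 -0.1589  0.1964] 0.043 [ 0.573 -0.08   0.324] [ 0.07 -0.31 -0.95]
pointer [(array([410.6, 228. ]), 0.94)] [array([223.9, 197.1, 196.6,  97.6])]
index_bar [(array([406. , 256.4]), 0.63)] [array([383.1, 244.8,  41.9,  49.9])]
entry [(array([290.7, 195.5]), 0.89)] [array([178. , 189. , 241.4, 163.9])]Traceback (most recent call last):
  File "v.py", line 7, in <module>
    print(t,[(np.round(d["xy"],1),round(d["confidence"],2)) for d in optics.pinpoint(p,t)[:2]],[np.round(d["bbox"],1) for d in optics.boxes_of(p,t)[:1]])
                                                                     ~~~~~~~~~~~~~~~^^^^^
ValueError: it knows: brush, entry, index_bar, jar, lift, pointer, rack_front, spacer_center, wedge_center
```

>>> play_rows --pt "0 0.068 0.024 -0.036 -0.0322 -0.0083 0" --pt "0 0.068 0.024 -0.036 -0.0322 -0.0083 0" --pt "0 0.068 0.024 -0.036 -0.0322 -0.0083 0" --pt "0 0.068 0.024 -0.036 -0.0322 -0.0083 0" --pt "0 0.068 0.024 -0.036 -0.0322 -0.0083 0" --pt "0 0 0 0 0 0 0" --pt "0 0 0 0 0 0 0"

```text
time: 11.35
position: [0.6778, -0.1216, 0.1509]
eef_rot: [-3.14, 0.521, 1.828]
ft_force: [-0.3, -0.6, 1.0]
width: 0.0852
gripper_force: 0.0
```

```bash
sed -i 's/,"carrier")/)/' v.py; python3 v.py B; python3 - <<'E'
import pickle;from h import *
o={k:pickle.load(open(k+".pkl","rb")) for k in"AB"}
print(o["A"][1]["fovy"])
a=o["A"][1]["color"][185:305,340:470,::-1];b=o["B"][1]["color"]
d=optics
c=proj(o["B"][1],[.682,-.185,.06],o["B"][0]);print(c)
x,y=int(c[0])-65,int(c[1])-60;print("B roi",x,y)
b=b[max(y,0):y+120,max(x,0):x+130,::-1]
r=lambda i:cv2.resize(i,(390*1,360),interpolation=cv2.INTER_CUBIC)
cv2.imwrite("pics/ab.png",np.hstack([r(a),r(b)]))
E
```

```text
11.35 [ 0.6778 -0.1216  0.1509] 0.07 [0.643 0.008 0.221] [ 0.19 -0.72 -0.67]
pointer [(array([298.6, 200.8]), 0.56)] [array([ 87.5, 146. , 228.2, 100.9])]
index_bar [(array([301. , 223.7]), 0.63)] [array([276.7, 216.6,  39.8,  40.1])]
entry [(array([176.2, 142.6]), 0.81)] [array([ 36.1, 133.6, 279.2, 183.9])]
[301. 200.]
63.11667983415189
[301.84499368 212.84787002]
B roi 236 152
```

View pics/ab.png

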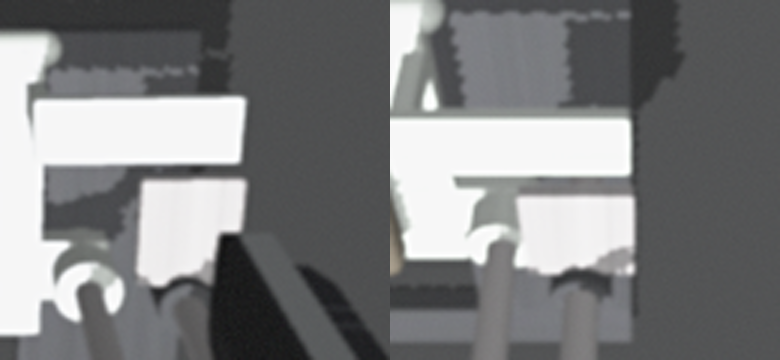

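Both crops show the pointer bar (white) and the index bar (pinkish) just behind it, with the index higher. Pixels:
- **View A:** pointer near-right corner (422,217.3), pointer far-right (420.7,239.3), index near-right (422.3,245).
- **View B:** the same three corners at (316.3,191.3), (316.3,211) and (317.3,217).

```bash
python3 - <<'E'
import pickle;from h import *
o={k:pickle.load(open(k+".pkl","rb")) for k in"AB"}
T=lambda a,b:tri([(o["A"][1],a,o["A"][0]),(o["B"][1],b,o["B"][0])])
P=T((422,217.3),(316.3,191.3));Q=T((420.7,239.3),(316.3,211));I=T((422.3,245),(317.3,217))
print(P,Q,I,np.linalg.norm(Q-P))
for z in(.055,.057,.059,.061):
  for k in"AB":
    s,p=o[k];c=[((422,217.3),(420.7,239.3)),((316.3,191.3),(316.3,211))][k=="B"]
    print(z,k,"width",np.linalg.norm(onz(p,c[0],z,s)-onz(p,c[1],z,s)).round(4),onz(p,c[0],z,s).round(4))
# index: line from P along u; solve d (along u) and z in each view / jointly
u=np.array([.25,-.968,0])
for zp in(.057,.059):
  for dz in(.002,.004,.006,.008,.010,.012):
    r=[]
    for k,(pp,ii) in{"A":((422,217.3),(422.3,245)),"B":((316.3,191.3),(317.3,217))}.items():
        s,p=o[k];r.append(((onz(p,ii,zp+dz,s)-onz(p,pp,zp,s))@u).round(4))
    print(zp,dz,r)
E
```

```text
[ 0.68717797 -0.15984052  0.05864059] [ 0.69232802 -0.179372    0.06059898] [ 0.69424948 -0.18323787  0.06324155] 0.020293763701220553
0.055 A width 0.0215 [ 0.6889 -0.161   0.055 ]
0.055 B width 0.023 [ 0.688  -0.1635  0.055 ]
0.057 A width 0.0213 [ 0.688  -0.1604  0.057 ]
0.057 B width 0.0227 [ 0.6875 -0.1615  0.057 ]
0.059 A width 0.0212 [ 0.6872 -0.1598  0.059 ]
0.059 B width 0.0225 [ 0.687  -0.1594  0.059 ]
0.061 A width 0.021 [ 0.6863 -0.1592  0.061 ]
0.061 B width 0.0222 [ 0.6864 -0.1573  0.061 ]
0.057 0.002 [np.float64(0.026), np.float64(0.0278)]
0.057 0.004 [np.float64(0.025), np.float64(0.0253)]
0.057 0.006 [np.float64(0.024), np.float64(0.0228)]
0.057 0.008 [np.float64(0.023), np.float64(0.0203)]
0.057 0.01 [np.float64(0.022), np.float64(0.0178)]
0.057 0.012 [np.float64(0.021), np.float64(0.0153)]
0.059 0.002 [np.float64(0.0258), np.float64(0.0274)]
0.059 0.004 [np.float64(0.0248), np.float64(0.0249)]
0.059 0.006 [np.float64(0.0238), np.float64(0.0224)]
0.059 0.008 [np.float64(0.0228), np.float64(0.0199)]
0.059 0.01 [np.float64(0.0218), np.float64(0.0174)]
0.059 0.012 [np.float64(0.0208), np.float64(0.0149)]
```

>>> play_rows --pt "0 0 0.012 -0.04 -0.0336 -0.0087 0" --pt "0 0 0.012 -0.04 -0.0336 -0.0087 0" --pt "0 0 0.012 -0.04 -0.0336 -0.0087 0" --pt "0 0 0.012 -0.04 -0.0336 -0.0087 0" --pt "0 0 0 0 0 0 0" --pt "0 0 0 0 0 0 0"

```text
time: 12.2
position: [0.6771, -0.113, 0.1108]
eef_rot: [-3.139, 0.955, 1.826]
ft_force: [0.2, -0.9, 0.4]
width: 0.0856
gripper_force: 0.0
```

```bash
python3 v.py C; python3 - <<'E'
import pickle;from h import *
o={k:pickle.load(open(k+".pkl","rb")) for k in"ABC"}
s,p=o["C"];c=proj(p,[.680,-.175,.06],s);print(c)
for k,c0 in(("B",(300,308)),("C",(c[0]-8,c[0]+2))):
    g=o[k][1]["color"].astype(int);r0=180 if k=="B" else int(c[1])-30
    for cc in c0: print(k,int(cc),r0,[f"{v[0]}/{v[2]}" for v in g[r0:r0+75 if k=="C" else r0+70,int(cc)]])
E
```

```text
12.2 [ 0.6771 -0.113   0.1108] 0.053 [0.639 0.034 0.118] [ 0.24 -0.93 -0.29]
pointer [(array([296.2, 204.1]), 0.62)] [array([ 38. , 140.3, 276.2,  80.7])]
index_bar [(array([300.6, 218.3]), 0.85)] []
entry [(array([140.5, 126. ]), 0.77)] [array([  0. , 114.6, 313.8, 186.9])]
[297. 206.]
[298.45580741 208.34783536]
B 300 180 ['74/77', '75/78', '75/77', '74/77', '75/78', '73/76', '76/79', '92/95', '121/123', '137/138', '146/147', '197/198', '246/246', '249/248', '247/247', '247/247', '247/247', '247/247', '247/247', '247/247', '247/247', '247/247', '247/247', '246/247', '246/246', '247/247', '247/247', '247/247', '249/249', '253/253', '211/211', '131/130', '122/120', '126/125', '127/126', '126/126', '144/143', '203/201', '243/242', '245/245', '243/243', '243/243', '243/243', '243/242', '243/242', '243/243', '243/243', '243/242', '243/242', '243/242', '243/242', '243/243', '243/243', '243/243', '243/242', '243/242', '243/243', '243/243', '244/244', '246/245', '235/233', '157/156', '78/79', '57/60', '59/63', '67/69', '77/80', '78/81', '94/95', '118/117']
B 308 180 ['75/78', '74/78', '75/
[... 1661 characters left out ...]
7/156', '156/155', '157/156', '157/156', '157/155', '156/154', '156/154', '162/161', '175/175', '176/178', '177/178', '176/177', '182/183', '232/233', '250/250', '248/248', '247/247', '247/247', '247/247', '247/247', '248/248', '251/251', '237/237', '173/173', '153/152', '155/153', '155/153', '155/153', '170/168', '221/219', '246/245', '246/246', '245/245', '245/245', '245/245', '245/245', '246/246', '248/248', '249/248', '189/187', '98/100', '71/74', '72/75', '75/78', '74/77', '85/87', '116/117', '145/145', '156/155', '155/155', '153/152', '154/154', '152/152', '155/154', '154/152', '154/153', '153/152', '155/153', '153/153', '155/153', '155/153', '153/153', '154/152', '155/152', '155/153']
```

```bash
cat > fit.py <<'E'
import pickle;from h import *
from scipy.optimize import least_squares
o={k:pickle.load(open(k+".pkl","rb")) for k in"ABC"}
g=o["A"][1]["color"].astype(int)[:,:,0]
def edges(col,r0,r1):
    v=g[r0:r1,col];return v.tolist()
for c in(392,400): print(c,edges(c,206,256))
a=np.radians(-75.5);u=np.array([np.cos(a),np.sin(a),0]);w=np.array([-u[1],u[0],0]);O=np.array([.678,-.17,0])
def row(k,col,uu,z,e):
    s,p=o[k];T=camT(p,s);D=np.eye(4);D[:3,:3]=R.from_rotvec(w*e[0]).as_matrix();T=T.copy();T[:3,:3]=D[:3,:3]@T[:3,:3];T[:3,3]+=e[1]*u+[0,0,e[2]]
    f,cx,cy=K(p);Ti=np.linalg.inv(T)
    v=0
    for _ in range(3):
        q=Ti@np.append(O+uu*u+v*w+[0,0,z],1);c=cx+f*q[0]/q[2];q2=Ti@np.append(O+uu*u+(v+.001)*w+[0,0,z],1);v+=(col-c)/((cx+f*q2[0]/q2[2])-c)*.001
    q=Ti@np.append(O+uu*u+v*w+[0,0,z],1);return cy+f*q[1]/q[2]
def run(obs,sig=(.006,.0015,.0015)):
    def unp(x): return x[:4],dict(zip("ABC",x[4:].reshape(3,3)))
    def res(x):
        (pu,pz,iu,dz),E=unp(x)
        pts={"pl":(pu,pz-.004),"pn":(pu,pz),"pf":(pu+.02,pz),"in":(iu,pz+dz)}
        r=[(row(k,c,*pts[n],E[k])-v)/.4 for k,c,n,v in obs]
        return np.r_[r,(x[4:].reshape(3,3)/sig).ravel()]
    S=least_squares(res,np.r_[-.01,.058,.013,.004,np.zeros(9)],x_scale=np.r_[.01,.01,.01,.01,np.full(9,.005)])
    C=np.linalg.inv(S.jac.T@S.jac);print("pu,pz,iu,dz mm",(S.x[:4]*1e3).round(2),"sd dz",1e3*C[3,3]**.5,"cost",S.cost,"\n",(S.fun[:len(obs)]*.4).round(2),(S.x[4:].reshape(3,3)*1e3).round(1).tolist())
if __name__=="__main__":
    base=[("B",300,"pl",187.55),("B",300,"pn",191.0),("B",300,"pf",210.3),("B",300,"in",216.7),("C",290,"pl",195.3),("C",290,"pn",200.6),("C",290,"pf",210.4),("C",290,"in",216.65)]
    run(base+[("A",400,"pn",217.7),("A",400,"pf",239.3),("A",400,"in",245)])
    run(base)
E
python3 fit.py
```

```text
392 [74, 81, 95, 107, 97, 79, 74, 72, 73, 75, 93, 157, 235, 249, 247, 246, 246, 246, 246, 246, 246, 246, 246, 246, 246, 246, 246, 246, 246, 246, 246, 248, 251, 199, 110, 87, 83, 85, 129, 199, 238, 241, 239, 239, 239, 239, 239, 239, 239, 239]
400 [75, 86, 102, 101, 86, 74, 76, 72, 72, 77, 100, 174, 242, 249, 247, 246, 246, 246, 246, 246, 246, 246, 246, 246, 246, 246, 246, 246, 246, 246, 246, 249, 252, 187, 87, 69, 75, 86, 126, 196, 235, 239, 238, 237, 237, 237, 238, 237, 238, 238]
pu,pz,iu,dz mm [-11.57  61.5   12.21   3.92] sd dz 0.4114966147661383 cost 7.81901289460436 
 [-0.02  0.57 -0.67  0.09 -0.04  0.78 -0.7  -0.04  0.2  -0.23 -0.05] [[6.5, -1.1, -0.8], [3.1, 0.3, -0.5], [0.3, 0.8, 1.2]]
pu,pz,iu,dz mm [-15.87  62.77   7.38   3.9 ] sd dz 0.5252675596077826 cost 5.594501421877463 
 [-0.17  0.48 -0.4   0.   -0.19  0.76 -0.57  0.  ] [[0.0, -0.0, -0.0], [6.6, -0.6, -1.2], [-0.3, 0.6, 1.2]]
```

The fit puts the index 3.9 ± 0.4 mm above the pointer, so about 19.5 mm more push is needed. I'll go back and regrip.

>>> play_rows --pt "0 -0.056 0.013 0.022 0.0328 0.0085 0" --pt "0 -0.056 0.013 0.022 0.0328 0.0085 0" --pt "0 -0.056 0.013 0.022 0.0328 0.0085 0" --pt "0 -0.056 0.013 0.022 0.0328 0.0085 0" --pt "0 -0.056 0.013 0.022 0.0328 0.0085 0" --pt "0 -0.056 0.013 0.022 0.0328 0.0085 0" --pt "0 -0.056 0.013 0.022 0.0328 0.0085 0" --pt "0 -0.056 0.013 0.022 0.0328 0.0085 0" --pt "0 -0.056 0.013 0.022 0.0328 0.0085 0" --pt "0 0 0 0 0 0 0"

```text
time: 13.38
position: [0.5512, -0.0899, 0.1642]
eef_rot: [3.14, -0.002, 1.812]
ft_force: [0.3, -2.7, -0.0]
width: 0.0857
gripper_force: 0.0
```

>>> play_rows --pt "0 0.001 0.024 -0.1 0 0 0.002" --pt "0 0 0 -0.14 0 0 0" --pt "0 0 0 -0.14 0 0 0" --pt "0 0 0 -0.12 0 0 0" --pt "0 0 0 -0.06 0 0 0" --pt "0 0 0 0 0 0 0" --pt "0 0 0 0 0 0 0"

```text
time: 13.97
position: [0.552, -0.0782, 0.0219]
eef_rot: [-3.14, 0.001, 1.828]
ft_force: [-1.4, 0.0, 0.5]
width: 0.0855
gripper_force: 0.0
```

>>> play_rows --newtons 40 --pt "1 0 0 0 0 0 0" --pt "1 0 0 0 0 0 0" --pt "1 0 0 0 0 0 0" --pt "1 0 0 0 0 0 0" --pt "1 0 0 0 0 0 0" --pt "1 0 0 0 0 0 0"

```text
time: 14.47
position: [0.5525, -0.0789, 0.0234]
eef_rot: [3.141, 0.001, 1.826]
ft_force: [-3.0, 1.1, 7.4]
width: 0.0397
gripper_force: 39.7
```

>>> play_rows --pt "1 0.005 -0.019 0 0 0 0" --pt "1 0.005 -0.019 0 0 0 0" --pt "1 0.005 -0.019 0 0 0 0" --pt "1 0.005 -0.019 0 0 0 0" --pt "1 0 0 0 0 0 0" --pt "1 0 0 0 0 0 0"

```text
time: 14.97
position: [0.558, -0.0955, 0.0234]
eef_rot: [3.14, -0.001, 1.829]
ft_force: [-0.9, 7.2, 7.2]
width: 0.0395
gripper_force: 39.0
```

>>> play_rows --pt "1 0.002 -0.008 0 0 0 0" --pt "1 0 0 0 0 0 0" --pt "0 0 0 0 0 0 0" --pt "0 0 0 0 0 0 0" --pt "0 0 0 0 0 0 0" --pt "0 0 0 0.1 0 0 0" --pt "0 0 0 0.15 0 0 0" --pt "0 0 0 0.15 0 0 0" --pt "0 0 0 0.14 0 0 0" --pt "0 0 0 0 0 0 0"

```text
time: 15.8
position: [0.5611, -0.1003, 0.1644]
eef_rot: [3.133, 0.006, 1.826]
ft_force: [0.8, 0.3, 0.0]
width: 0.085
gripper_force: 0.0
```

>>> play_rows --pt "0 0.053 -0.005 -0.022 -0.0328 -0.0085 0" --pt "0 0.053 -0.005 -0.022 -0.0328 -0.0085 0" --pt "0 0.053 -0.005 -0.022 -0.0328 -0.0085 0" --pt "0 0.053 -0.005 -0.022 -0.0328 -0.0085 0" --pt "0 0.053 -0.005 -0.022 -0.0328 -0.0085 0" --pt "0 0.053 -0.005 -0.022 -0.0328 -0.0085 0" --pt "0 0.053 -0.005 -0.022 -0.0328 -0.0085 0" --pt "0 0.053 -0.005 -0.022 -0.0328 -0.0085 0" --pt "0 0.053 -0.005 -0.022 -0.0328 -0.0085 0" --pt "0 0 0 0 0 0 0"

```text
time: 16.63
position: [0.6763, -0.1076, 0.1016]
eef_rot: [-3.124, 0.961, 1.846]
ft_force: [-1.4, 0.7, -1.4]
width: 0.0855
gripper_force: 0.0
```

```bash
python3 v.py D; python3 - <<'E'
import pickle;from h import *
s,p=pickle.load(open("D.pkl","rb"));g=p["color"].astype(int)[:,:,0]
for c in(288,296,304): print(c,g[180:245,c].tolist())
E
```

```text
16.6333 [ 0.6763 -0.1076  0.1016] 0.14 [0.637 0.039 0.108] [ 0.24 -0.93 -0.28]
pointer [(array([297.8, 222.2]), 0.66)] [array([ 36.8, 157. , 274.1,  76.7])]
index_bar [] [array([272.2, 231.3,  41.2,  17.4])]
entry [] [array([2.000e-01, 1.253e+02, 3.119e+02, 1.878e+02])]
[296. 221.]
288 [86, 105, 134, 142, 143, 144, 144, 142, 143, 142, 143, 143, 142, 143, 140, 141, 142, 142, 143, 142, 141, 140, 142, 143, 142, 141, 142, 142, 142, 142, 143, 142, 139, 125, 104, 99, 135, 180, 197, 196, 194, 204, 243, 250, 248, 247, 247, 248, 250, 235, 209, 241, 247, 247, 246, 246, 247, 248, 252, 216, 119, 75, 74, 75, 90]
296 [167, 168, 167, 167, 167, 168, 168, 168, 168, 167, 168, 169, 168, 168, 168, 168, 169, 168, 169, 168, 167, 168, 170, 168, 170, 170, 170, 168, 168, 168, 169, 169, 170, 171, 169, 170, 179, 189, 196, 196, 193, 204, 243, 250, 248, 247, 247, 248, 249, 242, 222, 244, 248, 247, 247, 247, 247, 250, 255, 196, 96, 76, 81, 81, 93]
304 [138, 144, 144, 144, 144, 144, 144, 145, 142, 143, 142, 142, 142, 141, 141, 141, 141, 139, 140, 139, 140, 139, 139, 141, 139, 139, 140, 140, 140, 142, 144, 143, 142, 133, 109, 99, 134, 181, 196, 196, 194, 204, 242, 250, 248, 247, 247, 248, 249, 240, 207, 234, 247, 247, 247, 247, 249, 248, 211, 148, 99, 75, 75, 74, 76]
```

```bash
cat > fit2.py <<'E'
import fit;from fit import *
o["D"]=pickle.load(open("D.pkl","rb"))
obs=[("B",300,"pl",187.55),("B",300,"pn",191.0),("B",300,"pf",210.3),("B",300,"in",216.7),("C",290,"pl",195.3),("C",290,"pn",200.6),("C",290,"pf",210.4),("C",290,"in",216.65),
("A",400,"pn",217.1),("A",400,"pf",239.35),("A",400,"in",244.5),("D",296,"pl",216.3),("D",296,"pn",221.45),("D",296,"pf",229.75),("D",296,"in",230.35)]
def res(x):
    pu,pz,iu,dz,h=x[:5];E=dict(zip("ABCD",x[5:].reshape(4,3)));r=[]
    for k,c,n,v in obs:
        H=h if k=="D" else 0
        a={"pl":(pu,pz-.004+H),"pn":(pu,pz+H),"pf":(pu+.02,pz+H),"in":(iu,pz+dz)}[n]
        r.append((row(k,c,*a,E[k])-v)/.4)
    return np.r_[r,(x[5:].reshape(4,3)/(.006,.0015,.0015)).ravel()]
S=least_squares(res,np.r_[-.01,.058,.013,.004,.004,np.zeros(12)],x_scale=.005)
C=np.linalg.inv(S.jac.T@S.jac);J=np.zeros(17);J[3]=1;J[4]=-1
print((S.x[:5]*1e3).round(2),"index-pointer now",1e3*(S.x[3]-S.x[4]),"sd",1e3*(J@C@J)**.5,(S.fun[:15]*.4).round(2))
E
python3 fit2.py | tail -3
```

```text
400 [75, 86, 102, 101, 86, 74, 76, 72, 72, 77, 100, 174, 242, 249, 247, 246, 246, 246, 246, 246, 246, 246, 246, 246, 246, 246, 246, 246, 246, 246, 246, 249, 252, 187, 87, 69, 75, 86, 126, 196, 235, 239, 238, 237, 237, 237, 238, 237, 238, 238]
[-12.55  61.14  11.09   3.88   3.47] index-pointer now 0.40795871376656095 sd 0.34867617030807924 [-0.03  0.56 -0.6   0.02 -0.07  0.77 -0.65 -0.06  0.46 -0.56 -0.01 -0.09
  0.98 -0.97  0.06]
```

>>> play_rows --pt "0 0 0.02 -0.05 0 0 0" --pt "0 0 0 -0.05 0 0 0" --pt "0 0 0 -0.03 0 0 0" --pt "0 0 0 0 0 0 0" --pt "0 0 0 0 0 0 0" --pt "0 0 0 0 0 0 0"

```text
time: 17.48
position: [0.6768, -0.106, 0.075]
eef_rot: [-3.136, 0.959, 1.829]
ft_force: [-0.1, 0.8, -0.4]
width: 0.0857
gripper_force: 0.0
```

```bash
python3 v.py E; python3 - <<'E'
import pickle;from h import *
s,p=pickle.load(open("E.pkl","rb"));g=p["color"].astype(int)[:,:,0]
for z in(.058,.062,.066): print([proj(p,np.array([.678,-.17,z])+d*np.array([.25,-.968,0]),s).round(2).tolist() for d in(-.012,.008,.0115)])
r=int(proj(p,[.68,-.17,.062],s)[1])
for c in(284,292,300,306): print(c,r-25,g[r-25:r+30,c].tolist())
E
```

```text
17.4833 [ 0.6768 -0.106   0.075 ] 0.001 [0.638 0.041 0.082] [ 0.24 -0.93 -0.29]
pointer [(array([293.4, 262.5]), 0.67)] [array([ 28.2, 197. , 282.7,  71. ])]
index_bar [(array([297.8, 268.1]), 0.67)] [array([271. , 266.6,  44.1,  15.1])]
entry [] [array([  0. , 164.9, 313.9, 187.1])]
[294. 262.]
[[293.09, 256.67], [295.09, 260.16], [295.41, 260.71]]
[[292.94, 263.27], [294.96, 266.2], [295.28, 266.66]]
[[292.78, 269.94], [294.83, 272.3], [295.15, 272.68]]
284 240 [118, 117, 118, 117, 118, 119, 118, 117, 118, 119, 117, 116, 118, 119, 118, 118, 115, 118, 151, 205, 228, 229, 228, 228, 241, 249, 248, 248, 247, 244, 248, 248, 250, 250, 190, 147, 146, 146, 149, 168, 206, 220, 221, 221, 222, 218, 189, 157, 157, 191, 219, 222, 221, 221, 221]
292 240 [191, 191, 191, 190, 190, 191, 192, 192, 192, 191, 193, 192, 191, 192, 192, 191, 194, 195, 203, 220, 228, 228, 228, 228, 241, 249, 248, 248, 247, 245, 248, 248, 254, 238, 122, 93, 98, 99, 105, 143, 185, 199, 197, 197, 196, 196, 197, 197, 197, 198, 197, 197, 198, 198, 198]
300 240 [190, 191, 190, 191, 191, 190, 189, 189, 188, 188, 188, 185, 184, 183, 182, 184, 183, 184, 195, 219, 228, 229, 228, 229, 240, 249, 248, 247, 247, 246, 247, 248, 254, 241, 125, 92, 96, 95, 97, 128, 169, 189, 195, 195, 195, 191, 185, 176, 174, 181, 187, 191, 190, 191, 191]
306 240 [118, 119, 118, 117, 118, 118, 116, 118, 118, 118, 119, 116, 118, 118, 117, 118, 116, 118, 152, 207, 227, 229, 228, 229, 241, 249, 248, 247, 247, 246, 248, 249, 246, 204, 176, 170, 178, 186, 190, 196, 211, 220, 222, 222, 222, 221, 199, 161, 150, 180, 215, 222, 221, 222, 220]
```

```bash
cat > fit3.py <<'E'
from fit2 import *
o["E"]=pickle.load(open("E.pkl","rb"))
obs2=obs+[("E",296,"pl",258.6),("E",296,"pn",263.9),("E",296,"pf",269.25),("E",296,"in",269.35)]
KS="ABCDE"
def solve(free_b,free_w,pl=True,sig=(.006,.002,.002)):
    ob=[q for q in obs2 if pl or q[2]!="pl"]
    def res(x):
        pu,pz,iu,dz,h,b,wd=x[:7];E=dict(zip(KS,x[7:].reshape(5,3)));r=[]
        for k,c,n,v in ob:
            H=h if k in"DE" else 0
            a={"pl":(pu,pz-.004+H),"pn":(pu,pz+H),"pf":(pu+.02+wd*.01,pz+H),"in":(iu,pz+dz)}[n]
            r.append((row(k,c,*a,E[k])+{"pl":-b,"pn":-b,"pf":b,"in":-b}[n]*100-v)/.3)
        return np.r_[r,(x[7:].reshape(5,3)/sig).ravel(),b/(.01 if free_b else 1e-6),wd/(.3 if free_w else 1e-5)]
    S=least_squares(res,np.r_[-.01,.058,.013,.004,.004,np.zeros(17)],x_scale=.005)
    C=np.linalg.inv(S.jac.T@S.jac);J=np.zeros(22);J[3]=1;J[4]=-1
    print(free_b,free_w,pl,"cost",S.cost.round(1),(S.x[:5]*1e3).round(2),"b px",(S.x[5]*100).round(2),"w",(20+S.x[6]*10).round(2),"NOW",(1e3*(S.x[3]-S.x[4])).round(2),"sd",(1e3*(J@C@J)**.5).round(2))
    print((S.fun[:len(ob)]*.3).round(2))
for a in((0,0),(1,0),(1,1)): solve(*a)
solve(1,0,False)
E
python3 fit3.py | grep -v "\[7[45]"
```

```text
[-12.55  61.14  11.09   3.88   3.47] index-pointer now 0.40795871376656095 sd 0.34867617030807924 [-0.03  0.56 -0.6   0.02 -0.07  0.77 -0.65 -0.06  0.46 -0.56 -0.01 -0.09
  0.98 -0.97  0.06]
0 0 True cost 40.4 [-14.88  61.13   8.7    3.72   3.34] b px 0.0 w 20.0 NOW 0.37 sd 0.19
[-0.13  0.49 -0.44  0.02 -0.19  0.72 -0.49 -0.07  0.41 -0.46 -0.02 -0.24
  0.91 -0.85  0.14 -0.19  1.23 -1.03 -0.07]
1 0 True cost 8.2 [-3.35 57.25 21.12  4.74  3.75] b px 0.9 w 20.0 NOW 0.99 sd 0.21
[-0.23  0.23 -0.01  0.02 -0.33  0.2   0.13  0.01 -0.02  0.08 -0.03 -0.39
  0.38 -0.08  0.07 -0.41  0.62 -0.16 -0.08]
1 1 True cost 8.1 [-3.61 57.57 20.73  4.77  3.73] b px 0.97 w 19.7 NOW 1.04 sd 0.23
[-0.21  0.25 -0.05  0.03 -0.35  0.19  0.15  0.01  0.04  0.02 -0.03 -0.41
  0.37 -0.05  0.07 -0.44  0.6  -0.1  -0.08]
1 0 False cost 2.6 [-5.73 57.98 18.72  4.79  3.64] b px 0.98 w 20.0 NOW 1.15 sd 0.22
[-0.06  0.04  0.03 -0.1   0.1  -0.   -0.16  0.21 -0.03  0.06 -0.15  0.08
  0.31 -0.25 -0.09]
```

>>> play_rows --pt "0 0 0.02 -0.04 0 0 0" --pt "0 0 0 -0.04 0 0 0" --pt "0 0 0 0 0 0 0" --pt "0 0 0 0 0 0 0" --pt "0 0 0 0 0 0 0"

```text
time: 18.25
position: [0.6766, -0.101, 0.0546]
eef_rot: [-3.136, 0.959, 1.83]
ft_force: [0.0, -0.1, -0.5]
width: 0.0856
gripper_force: 0.0
```

```bash
python3 v.py F; python3 - <<'E'
import pickle;from h import *
s,p=pickle.load(open("F.pkl","rb"));g=p["color"].astype(int)[:,:,0]
r=int(proj(p,[.68,-.17,.062],s)[1])
for z in(.058,.060,.062): print(z,[proj(p,np.array([.678,-.17,z])+d*np.array([.25,-.968,0]),s).round(1).tolist() for d in(-.01,.01,.015)])
for c in(284,292,300,306,310): print(c,r-18,g[r-18:r+25,c].tolist())
E
```

```text
18.25 [ 0.6766 -0.101   0.0546] 0.004 [0.638 0.046 0.061] [ 0.24 -0.93 -0.29]
pointer [(array([294.6, 297.3]), 0.96)] []
index_bar [(array([295.7, 301.3]), 0.55)] [array([282.9, 288.1,  23.8,  18.6])]
entry [] [array([ 25.2, 198. , 286.9, 176.8])]
[292. 295.]
0.058 [[291.2, 291.2], [293.4, 291.6], [293.9, 291.8]]
0.06 [[291.2, 294.5], [293.3, 294.7], [293.8, 294.8]]
0.062 [[291.1, 297.9], [293.3, 297.8], [293.7, 297.8]]
284 279 [232, 232, 232, 232, 232, 232, 232, 233, 224, 173, 112, 93, 115, 180, 234, 241, 240, 239, 240, 239, 229, 178, 117, 95, 92, 94, 112, 171, 226, 234, 233, 233, 233, 233, 233, 227, 195, 159, 169, 208, 230, 233, 233]
292 279 [217, 216, 217, 217, 217, 217, 218, 220, 206, 159, 116, 102, 114, 175, 236, 242, 240, 240, 240, 240, 233, 188, 130, 107, 106, 107, 120, 163, 210, 222, 221, 220, 221, 220, 220, 221, 220, 221, 220, 221, 221, 221, 222]
300 279 [223, 222, 221, 220, 220, 220, 221, 222, 211, 160, 113, 97, 106, 173, 235, 242, 240, 239, 240, 241, 234, 186, 123, 101, 98, 101, 115, 169, 221, 229, 228, 228, 228, 228, 228, 220, 183, 160, 177, 215, 227, 229, 228]
306 279 [233, 232, 232, 232, 231, 231, 232, 232, 233, 233, 233, 233, 233, 236, 239, 240, 240, 240, 240, 239, 236, 232, 232, 233, 234, 233, 232, 233, 232, 232, 232, 231, 231, 232, 233, 225, 185, 159, 177, 218, 231, 231, 231]
310 279 [228, 227, 227, 227, 228, 227, 227, 226, 227, 226, 227, 227, 227, 226, 223, 216, 210, 208, 208, 209, 215, 221, 226, 227, 227, 227, 226, 224, 224, 224, 225, 224, 225, 224, 225, 214, 177, 157, 178, 216, 225, 224, 224]
```

```bash
python3 - <<'E'
import pickle;from h import *
s,p=pickle.load(open("F.pkl","rb"));g=p["color"].astype(int)[:,:,0]
for c in range(240,308,4): print(c,g[286:308,c].tolist())
E
```

```text
240 [233, 232, 232, 232, 233, 233, 235, 236, 238, 237, 237, 237, 236, 235, 234, 233, 233, 233, 233, 233, 233, 233]
244 [233, 232, 232, 233, 233, 233, 235, 237, 237, 237, 237, 237, 238, 235, 234, 233, 233, 233, 233, 233, 233, 233]
248 [222, 230, 233, 233, 232, 233, 234, 237, 237, 238, 238, 238, 237, 236, 234, 233, 233, 233, 228, 221, 218, 221]
252 [222, 230, 233, 233, 233, 233, 235, 237, 238, 238, 238, 238, 237, 235, 233, 232, 233, 232, 228, 221, 219, 222]
256 [223, 230, 233, 233, 232, 233, 235, 237, 238, 238, 238, 238, 237, 234, 231, 230, 228, 227, 224, 218, 215, 217]
260 [206, 206, 206, 206, 207, 212, 224, 235, 239, 238, 238, 239, 236, 227, 215, 212, 213, 213, 213, 213, 213, 214]
264 [221, 221, 221, 221, 221, 222, 229, 237, 239, 239, 239, 239, 238, 232, 223, 221, 220, 221, 220, 220, 220, 221]
268 [205, 205, 203, 205, 203, 210, 222, 236, 239, 239, 238, 239, 237, 230, 217, 204, 200, 202, 202, 198, 196, 200]
272 [221, 228, 232, 233, 233, 234, 235, 238, 239, 238, 239, 239, 237, 232, 230, 231, 233, 232, 228, 222, 219, 223]
276 [231, 231, 232, 231, 231, 232, 234, 238, 239, 239, 239, 239, 237, 232, 229, 231, 233, 233, 232, 232, 232, 232]
280 [232, 232, 232, 232, 233, 233, 235, 238, 238, 239, 239, 239, 238, 232, 229, 232, 233, 234, 233, 233, 233, 233]
284 [233, 224, 173, 112, 93, 115, 180, 234, 241, 240, 239, 240, 239, 229, 178, 117, 95, 92, 94, 112, 171, 226]
288 [202, 187, 147, 110, 98, 108, 172, 234, 242, 240, 239, 240, 240, 230, 182, 125, 102, 101, 102, 112, 149, 188]
292 [220, 206, 159, 116, 102, 114, 175, 236, 242, 240, 240, 240, 240, 233, 188, 130, 107, 106, 107, 120, 163, 210]
296 [220, 206, 159, 116, 102, 111, 175, 235, 242, 240, 240, 240, 240, 231, 187, 128, 106, 103, 106, 117, 160, 205]
300 [222, 211, 160, 113, 97, 106, 173, 235, 242, 240, 239, 240, 241, 234, 186, 123, 101, 98, 101, 115, 169, 221]
304 [233, 228, 206, 175, 162, 166, 201, 235, 241, 240, 239, 240, 240, 233, 207, 179, 174, 175, 176, 180, 206, 228]
```

The level view shows the index top still about 0.9 mm above the pointer, and the joint fit gives 1.0 mm. That means about 4.5 mm more push.

>>> play_rows --pt "0 0 0.02 0.13 0 0 0" --pt "0 -0.052 0 0.035 0.0328 0.0085 0" --pt "0 -0.052 0 0.035 0.0328 0.0085 0" --pt "0 -0.052 0 0.035 0.0328 0.0085 0" --pt "0 -0.052 0 0.035 0.0328 0.0085 0" --pt "0 -0.052 0 0.035 0.0328 0.0085 0" --pt "0 -0.052 0 0.035 0.0328 0.0085 0" --pt "0 -0.052 0 0.035 0.0328 0.0085 0" --pt "0 -0.052 0 0.035 0.0328 0.0085 0" --pt "0 -0.052 0 0.035 0.0328 0.0085 0"

```text
time: 19.43
position: [0.5598, -0.0958, 0.1682]
eef_rot: [3.139, -0.003, 1.828]
ft_force: [-0.4, -1.0, -1.1]
width: 0.0853
gripper_force: 0.0
```

>>> play_rows --pt "0 0 0 0 0 0 0"

```text
time: 19.52
position: [0.5591, -0.1016, 0.1684]
eef_rot: [3.141, -0.002, 1.818]
ft_force: [-0.2, -1.1, 0.1]
width: 0.0852
gripper_force: 0.0
```

>>> play_rows --pt "0 0 0.01 -0.1 0 0 0.001" --pt "0 0 0 -0.14 0 0 0" --pt "0 0 0 -0.14 0 0 0" --pt "0 0 0 -0.14 0 0 0" --pt "0 0 0 -0.06 0 0 0" --pt "0 0 0 0 0 0 0" --pt "1 0 0 0 0 0 0" --pt "1 0 0 0 0 0 0" --pt "1 0 0 0 0 0 0" --pt "1 0 0 0 0 0 0"

```text
time: 20.35
position: [0.5605, -0.0936, 0.023]
eef_rot: [3.141, 0.002, 1.83]
ft_force: [-7.2, 1.9, 23.6]
width: 0.0403
gripper_force: 37.4
```

>>> play_rows --pt "1 0 0 0 0 0 0" --pt "1 0 0 0 0 0 0" --pt "1 0 0 0 0 0 0"

```text
time: 20.6
position: [0.5605, -0.0936, 0.0231]
eef_rot: [3.141, 0.002, 1.829]
ft_force: [-3.8, 0.9, 8.1]
width: 0.0397
gripper_force: 39.3
```

>>> play_rows --pt "1 0.0022 -0.0087 0 0 0 0" --pt "1 0.0022 -0.0087 0 0 0 0" --pt "1 0 0 0 0 0 0" --pt "1 0 0 0 0 0 0" --pt "1 0 0 0 0 0 0"

```text
time: 21.02
position: [0.5613, -0.0953, 0.0231]
eef_rot: [3.141, -0.001, 1.832]
ft_force: [-5.7, 8.4, 10.6]
width: 0.04
gripper_force: 38.6
```

>>> play_rows --pt "1 0.0025 -0.0097 0 0 0 0" --pt "1 0 0 0 0 0 0" --pt "1 0 0 0 0 0 0"

```text
time: 21.27
position: [0.5622, -0.0973, 0.0231]
eef_rot: [3.14, -0.001, 1.832]
ft_force: [-4.6, 9.6, 9.7]
width: 0.0397
gripper_force: 38.6
```

>>> play_rows --pt "0 0 0 0 0 0 0" --pt "0 0 0 0 0 0 0" --pt "0 0 0 0 0 0 0" --pt "0 0 0 0.1 0 0 0" --pt "0 0 0 0.15 0 0 0" --pt "0 0 0 0.15 0 0 0" --pt "0 0 0 0.14 0 0 0" --pt "0 0 0 0 0 0 0"

```text
time: 21.93
position: [0.5652, -0.1008, 0.1639]
eef_rot: [3.133, 0.006, 1.83]
ft_force: [1.1, 0.4, -0.4]
width: 0.0857
gripper_force: 0.0
```

>>> play_rows --pt "0 0.051 0 -0.034 -0.0328 -0.0085 0" --pt "0 0.051 0 -0.034 -0.0328 -0.0085 0" --pt "0 0.051 0 -0.034 -0.0328 -0.0085 0" --pt "0 0.051 0 -0.034 -0.0328 -0.0085 0" --pt "0 0.051 0 -0.034 -0.0328 -0.0085 0" --pt "0 0.051 0 -0.034 -0.0328 -0.0085 0" --pt "0 0.051 0 -0.034 -0.0328 -0.0085 0" --pt "0 0.051 0 -0.034 -0.0328 -0.0085 0" --pt "0 0.051 0 -0.034 -0.0328 -0.0085 0" --pt "0 0 0 0 0 0 0"

```text
time: 22.77
position: [0.6753, -0.0964, 0.0728]
eef_rot: [-3.118, 0.961, 1.853]
ft_force: [-1.0, 1.9, -1.4]
width: 0.0855
gripper_force: 0.0
```

>>> play_rows --pt "0 0 0 -0.035 0 0 0" --pt "0 0 0 -0.035 0 0 0" --pt "0 0 0 0 0 0 0" --pt "0 0 0 0 0 0 0" --pt "0 0 0 0 0 0 0"

```text
time: 23.18
position: [0.6765, -0.1016, 0.0641]
eef_rot: [-3.137, 0.958, 1.829]
ft_force: [0.2, 0.1, 0.2]
width: 0.0858
gripper_force: 0.0
```

```bash
python3 v.py G; python3 - <<'E'
import pickle;from h import *
s,p=pickle.load(open("G.pkl","rb"));g=p["color"].astype(int)[:,:,0]
r=int(proj(p,[.68,-.17,.062],s)[1])
for z in(.060,.062): print(z,[proj(p,np.array([.678,-.17,z])+d*np.array([.25,-.968,0]),s).round(1).tolist() for d in(-.01,.01,.015)])
for c in range(248,310,4): print(c,r-12,g[r-12:r+14,c].tolist())
E
```

```text
23.1833 [ 0.6765 -0.1016  0.0641] 0.002 [0.638 0.045 0.071] [ 0.24 -0.93 -0.29]
pointer [(array([291.7, 281.5]), 0.93)] [array([ 27.7, 214.9, 282.1,  70.3])]
index_bar [(array([293.3, 284.9]), 0.72)] [array([279.5, 276. ,  34.1,  20.6])]
entry [] [array([  0. , 185. , 312.8, 178.9])]
[293. 280.]
0.06 [[291.9, 278.8], [294.0, 280.3], [294.5, 280.7]]
0.062 [[291.9, 282.1], [294.0, 283.4], [294.4, 283.6]]
248 270 [144, 152, 173, 214, 227, 229, 229, 229, 231, 233, 234, 233, 233, 237, 247, 248, 248, 239, 229, 224, 200, 165, 160, 191, 224, 229]
252 270 [152, 148, 171, 213, 227, 229, 229, 228, 230, 233, 234, 234, 233, 237, 247, 248, 248, 239, 229, 224, 201, 164, 160, 191, 224, 229]
256 270 [240, 160, 169, 213, 228, 229, 229, 230, 230, 233, 234, 233, 233, 237, 247, 248, 249, 239, 228, 226, 212, 172, 161, 191, 223, 229]
260 270 [211, 184, 187, 192, 194, 195, 193, 200, 216, 229, 233, 234, 233, 237, 247, 249, 249, 222, 196, 196, 197, 198, 199, 199, 199, 199]
264 270 [214, 216, 215, 215, 216, 216, 216, 217, 224, 233, 235, 235, 234, 238, 247, 248, 249, 232, 216, 216, 217, 216, 217, 217, 217, 217]
[... 818 characters left out ...]
 165, 193]
292 270 [208, 209, 210, 210, 210, 191, 138, 118, 176, 229, 237, 236, 235, 238, 248, 248, 249, 255, 210, 112, 99, 103, 105, 129, 176, 207]
296 270 [215, 215, 215, 216, 217, 200, 149, 122, 175, 230, 237, 236, 235, 239, 248, 248, 249, 255, 211, 113, 99, 101, 103, 131, 179, 209]
300 270 [162, 170, 172, 182, 198, 191, 146, 120, 173, 231, 238, 235, 235, 238, 248, 248, 249, 255, 212, 109, 93, 97, 98, 120, 169, 210]
304 270 [107, 137, 150, 172, 211, 220, 185, 151, 187, 229, 237, 235, 235, 238, 248, 248, 250, 250, 180, 139, 133, 116, 108, 133, 186, 223]
308 270 [106, 136, 150, 170, 210, 226, 229, 229, 231, 233, 232, 232, 231, 235, 248, 249, 248, 248, 231, 228, 220, 180, 155, 182, 221, 228]
```

>>> play_rows --pt "0 0 0 -0.038 0 0 0" --pt "0 0 0 0 0 0 0" --pt "0 0 0 0 0 0 0" --pt "0 0 0 0 0 0 0"

```text
time: 23.87
position: [0.6761, -0.1002, 0.0524]
eef_rot: [-3.131, 0.958, 1.836]
ft_force: [0.2, 0.0, 1.0]
width: 0.0857
gripper_force: 0.0
```

```bash
python3 v.py H; python3 - <<'E'
import pickle;from h import *
s,p=pickle.load(open("H.pkl","rb"));g=p["color"].astype(int)[:,:,0]
for c in range(244,310,4): print(c,g[286:310,c].tolist())
q=optics.capture("top")
for t in ("jar","brush","spacer_center","wedge_center"): print(t,[(np.round(d["xy"],1).tolist(),round(d["confidence"],2)) for d in optics.pinpoint(q,t)[:3]])
E
```

```text
23.8667 [ 0.6761 -0.1002  0.0524] 0.002 [0.637 0.046 0.059] [ 0.24 -0.93 -0.29]
pointer [(array([293.2, 304. ]), 0.76)] [array([ 25.8, 235.3, 283.2,  71.2])]
index_bar [(array([297.3, 300.4]), 0.74)] []
entry [] [array([ 24.8, 201.4, 287. , 174.9])]
[293. 298.]
244 [233, 233, 233, 233, 233, 233, 233, 233, 225, 186, 167, 206, 234, 239, 239, 238, 238, 238, 236, 234, 233, 233, 233, 233]
248 [220, 224, 230, 232, 233, 233, 233, 234, 226, 185, 168, 205, 235, 239, 239, 238, 238, 238, 233, 222, 216, 217, 222, 231]
252 [219, 224, 231, 233, 233, 233, 233, 234, 226, 187, 169, 206, 234, 239, 238, 238, 238, 238, 233, 222, 217, 219, 224, 231]
256 [219, 224, 231, 233, 233, 233, 233, 234, 225, 187, 170, 206, 234, 239, 238, 238, 238, 238, 232, 221, 215, 215, 219, 226]
260 [204, 205, 206, 205, 205, 205, 206, 206, 207, 207, 212, 224, 236, 239, 238, 239, 239, 237, 228, 216, 213, 213, 214, 213]
264 [222, 222, 221, 221, 221, 222, 222, 222, 222, 221, 223, 230, 237, 239, 239, 239, 239, 237, 232, 223, 221, 220, 220, 220]
268 [207, 207, 206, 205, 205, 206, 206, 207, 204, 203, 205, 220, 236, 239, 239, 239, 240
[... 739 characters left out ...]
0, 240, 240, 222, 153, 109, 103, 119, 163]
296 [219, 219, 220, 221, 207, 161, 116, 106, 106, 104, 116, 178, 236, 242, 240, 240, 241, 240, 222, 153, 106, 103, 116, 161]
300 [222, 223, 223, 224, 211, 159, 112, 99, 101, 99, 110, 176, 236, 242, 240, 240, 241, 240, 222, 150, 102, 97, 114, 165]
304 [232, 232, 233, 233, 228, 200, 159, 150, 155, 139, 128, 179, 235, 242, 240, 240, 240, 239, 226, 187, 165, 163, 173, 205]
308 [233, 233, 232, 232, 232, 232, 233, 234, 229, 206, 171, 190, 228, 236, 236, 236, 236, 237, 236, 234, 233, 232, 232, 232]
jar [([274.5, 101.1], 0.62)]
brush [([343.2, 108.8], 0.79)]
spacer_center [([215.2, 226.5], 0.93)]
wedge_center [([192.1, 318.3], 0.95), ([293.2, 263.4], 0.79)]
```

The F-view dip where the index face showed above the pointer is gone. The bars now overlap as one from top edge to bottom edge, so they are level within a few tenths of a millimetre. I'll retreat and hand in.

>>> play_rows --pt "0 0 0.03 0.1 0 0 0" --pt "0 0 0.03 0.15 0 0 0" --pt "0 0 0.03 0.15 0 0 0" --pt "0 0 0 0.15 0.03 0.008 0" --pt "0 0 0 0.1 0.03 0.008 0" --pt "0 0 0 0 0 0 0" --pt "0 0 0 0 0 0 0"

```text
time: 25.05
position: [0.6773, -0.0793, 0.2193]
eef_rot: [3.141, 0.764, 1.824]
ft_force: [-0.1, -0.4, 0.0]
width: 0.0856
gripper_force: 0.0
```

```bash
python3 - <<'E'
from h import *
pt=optics.capture("top");ps=optics.capture("side")
for n,p in(("top",pt),("side",ps)):
    for t in("pointer","index_bar","wedge_center","jar","brush"): print(n,t,[(np.round(d["xy"],1).tolist(),round(d["confidence"],2)) for d in optics.pinpoint(p,t)[:3]])
s=sense();print(s["time"],s["position"],s["ft_force"])
print(ticket.hand_in())
E
```

```text
top pointer []
top index_bar [([435.6, 140.5], 0.76)]
top wedge_center [([291.8, 260.7], 0.91), ([191.4, 322.0], 0.77), ([417.5, 189.7], 0.59)]
top jar [([441.5, 187.9], 0.48)]
top brush []
side pointer [([332.9, 150.0], 0.93)]
side index_bar [([336.7, 146.6], 0.54)]
side wedge_center [([332.1, 264.2], 0.93), ([296.6, 387.1], 0.91), ([358.7, 180.4], 0.85)]
side jar [([205.7, 202.9], 0.97)]
side brush [([260.0, 177.3], 0.89), ([362.1, 181.6], 0.65)]
25.65 [ 0.67619654 -0.07761075  0.21494686] [-0.82199871 -0.10431966  0.9150789 ]
the job is handed in; nothing more can be done
None
```

Handed in at 25.7 s: the wedge lies flat under the carrier's lip, released and holding it up, with the pointer level with the index bar by my estimate to within about 0.7 mm; the index, block, jar and brush were not touched.

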